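Bring the red paint to the front of the paint carousel and hold it there

ROBOT

A 7-joint arm with a two-finger parallel gripper is mounted at the origin on the work surface. World frame = base frame: x ahead of the robot, y to its left, z up, the work surface at z = 0. Lengths are in m, angles in degrees, forces in N, time in s.
With the tool pointing down it reaches from about 0.425 to 0.875 m from the base axis. Payload 4.7 kg.
Tool frame: the origin (TCP) lies at the very end of the fingers, on their centre line; the grasp point (between the pads) lies 19 mm behind it; z points along the fingers, y is the direction in which the jaws open and shut (so a half turn about z gives the same grasp; the last joint's range is limited). The gripper opens to 87 mm and grips with 3 to 60 N. Pads are 19 mm wide; open, the fingers measure 117 mm over their backs; the gripper's body (75 mm by 190 mm) begins 51 mm behind the grasp point.
Start: joints at [-74.421, 18.392, -4.016, 83.108, 1.295, 78.541, -3.26], TCP at [0.166, 0.629, 0.189] pointing down, gripper open.
Joint ranges: [-163.93, 163.93], [-17.29, 119.83], [-79.2, 71.16], [3.27, 140.29], [-89.18, 269.18], [5.43, 117.66], [-154.24, 154.24]. Speed limits (degrees/s): [147.25, 147.25, 180, 180, 180, 180, 180].

INTERFACE

Orientations are given as [roll, pitch, yaw] about the fixed x, y, z axes, in that order (R = Rz(yaw) Ry(pitch) Rx(roll)).
In Python, from cell import monitor, read_camera, camera_info, env, look_for gives the robot as it stands.
- The arm moves only by the tool servo_tool, never from a script. Its argument "commands" is one flat list of numbers, 6 for each row, row after row: the shift along the tool's x, y, z in mm, then the turn, a rotation vector about the tool's x, y, z in degrees. A call has 1 to 10 rows; each row shifts and turns the commanded pose from where the row before left it, along the tool's axes as they then stand; what a row does not reach is not made up. A row lasts 1/10 s, in which the tool goes at most 50 mm and 8.59 degrees, less where a joint would pass 70% of its speed; a pose out of reach is approached as far as the arm can. A call is refused whole if a number of a shift passes 50 or a number of a turn 8.59, either way. A call with a gripper value outside its range is refused whole. "jaw" is the finger opening in mm, from 0 to 87, set as the call begins (left out, the last holds). The fingers move at their own pace and stop on an object; "newtons" is the grip in N (left out, the last holds). Time passes only in rows, so rows that do not move let the fingers close. It gives the time, the measured TCP pose, the force and the opening at its end, in the units of the state.
- monitor.get_obs(): the state, without advancing time (a new reading comes with each control period).
- read_camera(name): name is "scene" or "top"; returns (picture, depth): 420x560x3 uint8, red, green, blue; 420x560 float32, m along the optical axis (not along the pixel's ray), 0 where there is no reading.
- camera_info(name): a dict with "camera_matrix" (3x3 intrinsics, pixels), "R" (3x3) and "t" (3): a world point X has camera coordinates R X + t. Camera axes: x right, y down, z forward; pixel columns grow to the right and rows downward; lengths in m; the calibration is good to about 2 mm. A picture is of the moment at which its call begins. camera_info takes no time and is no camera call.
- env.sign_off(): hands the job in, once; it reports no verdict.
Trained networks look in the newest picture that a camera, given by its name, has taken for a name from the list of things; names that differ only in an ending like _2 or _b are one class to them, and where a whole thing is asked for, a point or a joint stands for the part that bears it (a point fixed in the world has none). Each returns a list of dicts, best first, with "conf" (0 to 1); they miss things now and then, are a little off and sometimes report something else, mostly with a low value. They report only what shows in the picture. A call takes as long as a camera call. They do not tell look-alikes from the thing itself.
- look_for(camera, label): "box" ([left, top, width, height] in pixels, round what is visible of it).
The state is a dict: "time_s": time; "qpos": joint angles; "joint_velocities": joint speeds; "effort": joint torques, N m; "tool_pos": TCP position; "tool_rot": TCP orientation; "force": force on the tool from outside, world axes, zero at the start; "wrist_torque": the same for the moment, N m; "grip_width": finger opening in m.
Only numpy, scipy, OpenCV 4.12 (cv2) and the standard library are available. Lean on these libraries where they do the work, as an engineer would, in place of code of your own. Each camera call takes 0.05 s, during which the arm holds its last target.

TASK

Turn the paint carousel, by the black bar handle on top of its post, until the red jar with the white dot on its cap stands at the front, in line with the yellow arrow on the carousel's drip tongue. Keep every jar seated upright in its pocket and leave the other things on the desk alone. Finish still gripping the handle, holding the carousel motionless with the red jar at the arrow: do not let go at the end.

Things in the scene. Friction and masses are not known exactly. Their poses are not given: they have to be found in the camera images.
- carousel_base: Fixed dark foot of the paint carousel, a disc 210 mm across; origin under its centre, z up. Its own -x is the FRONT: there a drip tongue (62 mm wide, reaching 165 mm from the centre, rim 13 mm high) bears a flat yellow arrow along its middle line, pointing at the centre. At yaw 0 the front faces the robot; the foot stands turned by up to 0.45 rad either way.
- carousel: Cream turntable, 230 mm across, on the foot's axis; turns freely both ways without end, light drag (0.025 N m), stays where left. Origin on the axis, 14 mm above the desk, axes turning with it. 8 pockets 45 deg apart on an 85 mm radius, floor 8 mm above the origin, rims 14 mm. The red jar's pocket is at its own -x, so its yaw equals the foot's yaw when the red jar is at the front.
- handle_grip (a point): Centre of the black bar handle atop the centre post, on the turning axis, 122 mm above the desk. The bar is rigid with the carousel: 60 mm long along the carousel's own x, 16 mm thick along its y, 34 mm high (105 to 139 mm above the desk). The jars' tops are only 70 mm above the desk.
- jar_red: The marked jar: red paint, red cap with a round white dot, 34 mm across, 48 mm high, about 55 g; origin under its centre, z up. It stands loose (about 2 mm play) in its pocket, 85 mm from the axis, and starts anywhere round the carousel at least 0.6 rad from the front.
- jar_blue: Blue paint jar, same size, in the next pocket: 45 degrees further on from the red jar, anticlockwise seen from above. Bystander riding on the carousel; origin under its centre, z up.
- jar_green: Green paint jar, same size, 90 degrees anticlockwise from the red jar; origin under its centre, z up.
- jar_yellow: Yellow paint jar, same size, opposite the red jar; origin under its centre, z up.
- jar_black: Black paint jar, same size, 225 degrees anticlockwise from the red jar; origin under its centre, z up.
- jar_white: White paint jar, same size, 315 degrees anticlockwise from the red jar; origin under its centre, z up. The two remaining pockets are empty.
- wing: White plastic biplane wing, 172 x 40 x 6 mm, lying on the desk to the robot's right; origin under its centre. Bystander.
- truck_cab: Tan plastic truck cab, 66 x 40 x 47 mm, to the right; origin under its centre. Bystander.
- sanding_block: Black rubber sanding block, 80 x 42 x 24 mm, to the left; origin under its centre. Bystander.
- tweezers: Bronze spring tweezers, 120 x 18 x 9 mm, lying to the left; origin under the middle. Bystander.
- propeller: Red plastic two-blade propeller, 92 mm across, 13 mm high, lying to the left; origin under its hub. Bystander.
- glue_bottle: White glue bottle with green cap, 36 mm across, 85 mm high, standing to the right; origin under its centre. Bystander.
Not all that is in view belongs to the job. Of the things that look like the jar_white, the smaller one is meant.

How it is judged:
By the outcome, as a careful person would: the job done as asked, in the order asked, and still so for the second after the job is handed in, while the arm keeps its last pose, push and grip.
It also fails if it takes over 51 s, if anything falls off the work surface, if the arm or the gripper's body presses on something with over 40 N, if the wrist force passes 120 N, or if a joint passes its speed limit or range.

## Working session

There is one attempt and no reset: what is moved stays moved. The work goes in short steps, Python scripts to look and compute and a tool call to move; the robot and the scene stay as the last step left them, time stands still between calls to the robot, and variables do not carry over. Pictures are saved under pics/ and viewed, and the job is handed in when it is done.

Besides the shell and the picture viewer there is one more tool, called after ">>>" as name(argument=value, ...) on one line, values as JSON. servo_tool: Moves the arm, as the interface text tells. Its arguments: {"type":"object","properties":{"commands":{"type":"array","items":{"type":"number"}},"jaw":{"type":"number"},"newtons":{"type":"number"}},"required":["commands"]}

```bash
mkdir -p pics; python3 - <<'E'
from cell import *
import cv2,numpy as np
o=monitor.get_obs();print(o['time_s'],o['tool_pos'],o['tool_rot'],o['grip_width'])
for n in ['top','scene']:
    p,d=read_camera(n);cv2.imwrite(f'pics/{n}0.png',p[:,:,::-1]);np.savez(f'{n}0.npz',p=p,d=d)
    print({k:np.round(v,3).tolist() for k,v in camera_info(n).items() if k in('camera_matrix','R','t')})
E
```

```text
0.0 [0.16563369 0.62790007 0.18743907] [-1.79890490e+02  7.32143016e-03  1.65230577e+02] 0.08686607609424664
{'camera_matrix': [[488.542, 0.0, 271.006], [0.0, 488.542, 213.039], [0.0, 0.0, 1.0]], 'R': [[0.016, -1.0, 0.007], [-0.989, -0.017, -0.145], [0.145, -0.004, -0.989]], 't': [-0.019, 0.523, 1.555]}
{'camera_matrix': [[529.296, 0.0, 278.46], [0.0, 529.296, 212.362], [0.0, 0.0, 1.0]], 'R': [[0.847, 0.53, -0.022], [0.333, -0.563, -0.756], [-0.414, 0.634, -0.654]], 't': [-0.413, -0.101, 1.79]}
```

View pics/top0.png

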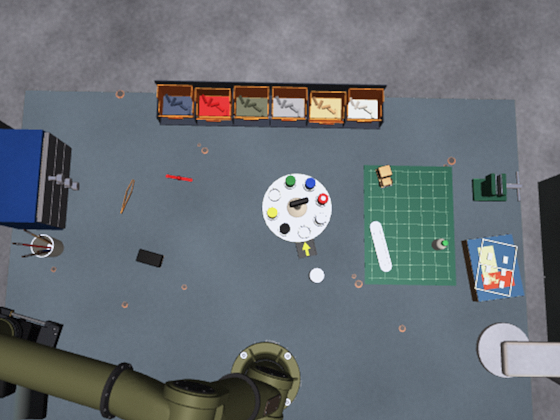

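View pics/scene0.png

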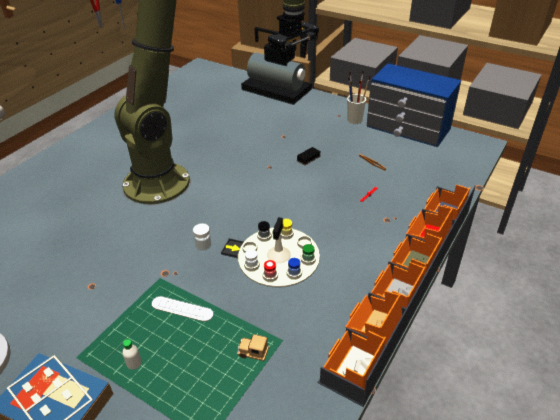

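The top view shows the carousel at about (297,208) and the handle at (298,203). The red jar with the white dot is at (323,199) and the arrow at (307,249). The larger white look-alike jar stands off the carousel at (317,275). Next I enlarge and measure.

```bash
cat > h.py <<'E'
from cell import *
import cv2,numpy as np
def toW(n,u,v,z):
    c=camera_info(n);K,R,t=map(np.array,(c['camera_matrix'],c['R'],c['t']))
    r=R.T@np.linalg.solve(K,[u,v,1]);C=-R.T@t
    return C+r*(z-C[2])/r[2]
def toP(n,X):
    c=camera_info(n);K,R,t=map(np.array,(c['camera_matrix'],c['R'],c['t']))
    q=K@(R@np.array(X)+t);return q[:2]/q[2]
def ang(a): return np.degrees(np.arctan2(a[1],a[0]))
def rect(p,x0,x1,y0,y1,z,n='top',s=0.0005):
    # orthorectified view of plane z: rows = x decreasing, cols = y decreasing
    src=np.float32([toP(n,[x,y,z]) for x,y in((x1,y1),(x1,y0),(x0,y0),(x0,y1))])
    W=int((y1-y0)/s);H=int((x1-x0)/s)
    M=cv2.getPerspectiveTransform(src,np.float32([[0,0],[W,0],[W,H],[0,H]]))
    return cv2.warpPerspective(p,M,(W,H),flags=cv2.INTER_CUBIC)
E
python3 - <<'E'
from h import *
p=np.load('top0.npz')['p'];d=np.load('top0.npz')['d']
c=cv2.resize(p[160:295,250:350],None,fx=5,fy=4.4,interpolation=cv2.INTER_CUBIC);c=cv2.resize(p[160:290,240:360],None,fx=4.6,fy=4.6,interpolation=cv2.INTER_CUBIC)
cv2.imwrite('pics/crop0.png',c[:,:,::-1])
# depth cloud
ci=camera_info('top');K,R,t=map(np.array,(ci['camera_matrix'],ci['R'],ci['t']))
v,u=np.mgrid[160:300,240:360];z=d[160:300,240:360]
X=(np.stack([(u-K[0,2])/K[0,0]*z,(v-K[1,2])/K[1,1]*z,z],-1)-t)@R
X=X.reshape(-1,3);rgb=p[160:300,240:360].reshape(-1,3).astype(int)
hsv=cv2.cvtColor(p[160:300,240:360],cv2.COLOR_RGB2HSV).reshape(-1,3).astype(int)
print('bg z',np.median(X[:,2]))
b=X[:,2]>.125
P=X[b];print('handle',b.sum(),P.mean(0),P[:,2].max())
w,V=np.linalg.eigh(np.cov(P[:,:2].T));print('handle dir',ang(V[:,1]),np.sqrt(w*12))
def col(m,zr,nm):
    q=X[m&(X[:,2]>zr[0])&(X[:,2]<zr[1])];print(nm,len(q),q.mean(0) if len(q) else '');return q
H,S,Vv=hsv.T
Q=col((S>150)&((H<8)|(H>172))&(Vv>80),(.05,.09),'red')
col((S>120)&(H>100)&(H<130)&(Vv>80),(.05,.09),'blue')
col((S>120)&(H>40)&(H<85),(.05,.09),'green')
col((S>120)&(H>22)&(H<35),(.05,.09),'yellow')
a=(S>120)&(H>22)&(H<35)
q=col(a,(-.01,.035),'arrow')
w,V=np.linalg.eigh(np.cov(q[:,:2].T));print('arrow dir',ang(V[:,1]))
# cream disc outline via depth: z in .015-.035
m=(X[:,2]>.013)
q=X[m&(X[:,2]<.1)];(cx,cy),r=cv2.minEnclosingCircle(q[:,:2].astype(np.float32));print(cx,cy,r)
for n in['carousel','handle_grip','jar_red','carousel_base','jar_white']:print(n,look_for('top',n)[:3])
E
```

```text
bg z 0.00088414434547316
handle 177 [ 0.44180319 -0.05805215  0.73758208] 1.6144110232610651
handle dir 159.77483268781862 [0.03709464 0.45824515]
red 51 [ 0.56760762 -0.17463992  0.06833124]
blue 75 [ 0.62006284 -0.13480314  0.06909304]
green 72 [ 0.62600938 -0.0696727   0.06927227]
yellow 75 [ 0.52094321 -0.01293799  0.06917646]
arrow 52 [ 0.41194843 -0.12720842  0.00816058]
arrow dir -164.51087114935183
0.48659422993659973 -0.1253940761089325 0.18845610320568085
carousel [{'box': [262.0, 173.5, 69.5, 68.5], 'conf': 0.92}]
handle_grip [{'box': [289.7, 197.3, 18.9, 11.6], 'conf': 0.4}, {'box': [369.2, 225.8, 19.4, 46.1], 'conf': 0.28}]
jar_red [{'box': [315.7, 193.6, 11.8, 11.2], 'conf': 0.41}]
carousel_base [{'box': [295.7, 243.3, 19.4, 14.1], 'conf': 0.83}, {'box': [315.4, 196.2, 12.5, 9.1], 'conf': 0.25}]
jar_white [{'box': [309.4, 268.9, 12.8, 14.1], 'conf': 0.45}]
```

View pics/crop0.png

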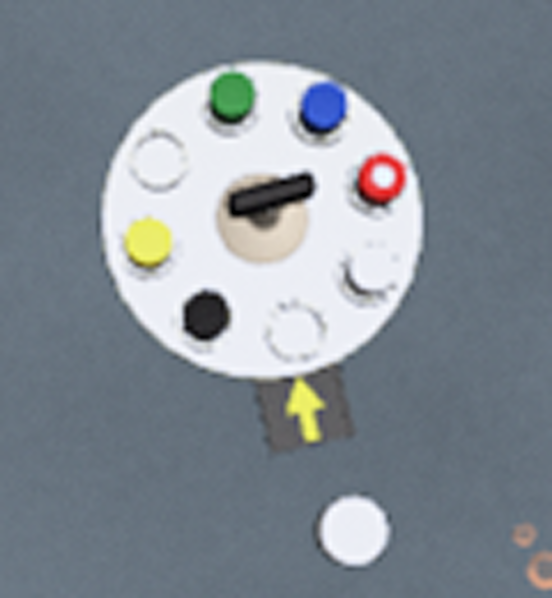

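The only red jar on the carousel is the one at (323,199), and its cap has the white dot. Next is a precise fit of axis, yaw and arrow.

```bash
cat > fit.py <<'E'
from h import *
def masks(p):
    h=cv2.cvtColor(p,cv2.COLOR_RGB2HSV).astype(int);return h[...,0],h[...,1],h[...,2]
def px2w(m,z,n='top',box=(230,160,370,300)):
    v,u=np.nonzero(m);k=(u>box[0])&(u<box[2])&(v>box[1])&(v<box[3])
    return np.array([toW(n,a,b,z)[:2] for a,b in zip(u[k],v[k])])
def pca(q):
    w,V=np.linalg.eigh(np.cov(q.T));return ang(V[:,1]),np.sqrt(w*12)
E
python3 - <<'E'
from fit import *
f=np.load('top0.npz');p=f['p'];d=f['d'];H,S,V=masks(p)
# disc: bright low-sat, plus everything inside: threshold vs desk
ci=toP('top',[.544,-.094,.022]);print('c px',ci)
# disc edge by radial scan
pts=[]
g=cv2.GaussianBlur(p,(3,3),0).astype(float).sum(2)
for a in np.arange(0,360,4):
    rs=np.arange(.095,.135,.0005)
    prof=[]
    for r in rs:
        u,v=toP('top',[.544+r*np.cos(np.radians(a)),-.094+r*np.sin(np.radians(a)),.022])
        prof.append(cv2.getRectSubPix(g.astype(np.float32),(1,1),(u,v))[0,0])
    gr=np.gradient(np.array(prof));i=gr.argmin()
    if gr[i]<-5: pts.append([.544+rs[i]*np.cos(np.radians(a)),-.094+rs[i]*np.sin(np.radians(a))])
pts=np.array(pts)
from scipy.optimize import least_squares
s=least_squares(lambda x:np.hypot(*(pts-x[:2]).T)-x[2],[.544,-.094,.115],loss='soft_l1',f_scale=.001).x;print('disc',s,len(pts))
dark=V<60
n=cv2.connectedComponentsWithStats(dark.astype(np.uint8))
for i,st in enumerate(n[2]):
    if 20<st[4]<400 and 250<n[3][i][0]<350 and 160<n[3][i][1]<300:
        q=px2w(n[1]==i,.139);print('dark',st,q.mean(0),pca(q))
for nm,m in dict(red=(S>150)&((H<8)|(H>172))&(V>80),blue=(S>120)&(H>100)&(H<130)&(V>80)&(d<1.5),green=(S>120)&(H>40)&(H<85),yel=(S>120)&(H>22)&(H<35)&(np.arange(420)[:,None]<230)).items():
    q=px2w(m,.07);c=(q.max(0)+q.min(0))/2;e=c-s[:2];print(nm,len(q),c,np.hypot(*e),ang(e),{'red':180,'blue':225,'green':270,'yel':0}[nm])
m=(S>90)&(H>22)&(H<38)&(np.arange(420)[:,None]>238)
for z in(.006,.013):
    q=px2w(m,z);e=q.mean(0)-s[:2];print('arrow',len(q),q.mean(0),ang(e)+180,pca(q),np.hypot(*e))
# tongue
r=rect(p,.36,.70,-.25,.06,.006);cv2.imwrite('pics/rect0.png',r[:,:,::-1]);print(r.shape)
E
```

```text
c px [296.42896649 207.95956998]Traceback (most recent call last):
  File "<stdin>", line 12, in <module>
  File "h.py", line 8, in toP
    c=camera_info(n);K,R,t=map(np.array,(c['camera_matrix'],c['R'],c['t']))
ValueError: time passes only in moves, steps and waits
```

Cache the camera info.

```bash
sed -i 's/c=camera_info(n)/c=CI(n)/; s/^def toW/import functools\nCI=functools.lru_cache(None)(camera_info)\ndef toW/' h.py
cat > meas.py <<'E'
from fit import *
from scipy.optimize import least_squares
def run(p,name):
    H,S,V=masks(p)
    pts=[];g=cv2.GaussianBlur(p,(3,3),0).astype(np.float32).sum(2)
    for a in np.radians(np.arange(0,360,4)):
        rs=np.arange(.095,.135,.0005)
        prof=[cv2.getRectSubPix(g,(1,1),tuple(map(float,toP('top',[.544+r*np.cos(a),-.094+r*np.sin(a),.022]))))[0,0] for r in rs]
        gr=np.gradient(np.array(prof));i=gr.argmin()
        if gr[i]<-5: pts.append([.544+rs[i]*np.cos(a),-.094+rs[i]*np.sin(a)])
    pts=np.array(pts)
    s=least_squares(lambda x:np.hypot(*(pts-x[:2]).T)-x[2],[.544,-.094,.115],loss='soft_l1',f_scale=.001).x;print('disc',s,len(pts))
    n=cv2.connectedComponentsWithStats((V<60).astype(np.uint8))
    for i,st in enumerate(n[2]):
        if 20<st[4]<400 and 250<n[3][i][0]<350 and 160<n[3][i][1]<300:
            q=px2w(n[1]==i,.139);print('dark',st,q.mean(0),pca(q))
    rows=np.arange(420)[:,None]
    for nm,m in dict(red=(S>150)&((H<8)|(H>172))&(V>80),blue=(S>120)&(H>100)&(H<130)&(V>80),green=(S>120)&(H>40)&(H<85),yel=(S>120)&(H>22)&(H<35)&(rows<238)).items():
        q=px2w(m,.07,box=(255,165,340,262))
        if len(q)<10: print(nm,len(q));continue
        c=(q.max(0)+q.min(0))/2;e=c-s[:2];print(nm,len(q),c,np.hypot(*e),'yaw',(ang(e)-{'red':180,'blue':225,'green':270,'yel':0}[nm])%360)
    m=(S>90)&(H>22)&(H<38)&(rows>238)
    for z in(.006,.013):
        q=px2w(m,z)
        if len(q)>10: e=q.mean(0)-s[:2];print('arrow',len(q),q.mean(0),ang(e)+180,pca(q),np.hypot(*e))
    r=rect(p,.36,.70,-.25,.06,.006);cv2.imwrite(name,r[:,:,::-1])
E
python3 -c "
from meas import *
run(np.load('top0.npz')['p'],'pics/rect0.png')"
```

```text
disc [ 0.547029   -0.09435499  0.11479625] 90
dark [290 198  18   9  74] [ 0.54295076 -0.09215851] (np.float64(108.24754189301792), array([0.0183033 , 0.05706072]))
dark [280 224   9  10  71] [ 0.46222699 -0.05048501] (np.float64(152.6621012239949), array([0.0233581 , 0.02739323]))
red 52 [ 0.56864156 -0.17474172] 0.08324138896070901 yaw 105.04853489012658
blue 77 [ 0.6203393  -0.13432768] 0.08349979365029403 yaw 106.39842665140381
green 73 [ 0.62580471 -0.06970803] 0.08254141533918956 yaw 107.37360470725002
yel 76 [ 0.52038987 -0.01175196] 0.08679230321644103 yaw 107.87428924928726
arrow 65 [ 0.41239624 -0.12727592] 13.740562081239801 (np.float64(-166.66089399626043), array([0.01861425, 0.0404915 ])) 0.13859930366763004
arrow 65 [ 0.41187394 -0.12673817] 13.474072401169224 (np.float64(-166.66089399626043), array([0.01853324, 0.04031527])) 0.13898043279743807
```

View pics/rect0.png

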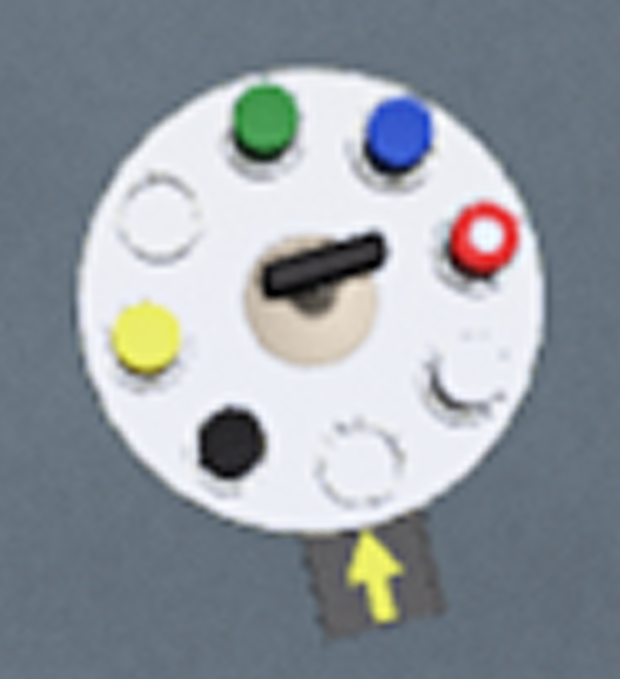

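>>> servo_tool(commands=[-20,-15,0,0,0,0,-36,-26,0,0,0,0,-36,-26,0,0,0,0,-36,-26,0,0,0,0,-36,-26,0,0,0,0,-36,-26,0,0,0,0,-36,-26,0,0,0,0,-36,-26,0,0,0,0,-36,-26,0,0,0,0,-36,-26,0,0,0,0])

```text
time_s: 1.35
tool_pos: [0.4359, 0.2986, 0.1889]
tool_rot: [179.9, 0.0, 165.2]
force: [0.2, 1.3, 0.2]
grip_width: 0.0872
```

>>> servo_tool(commands=[0,0,0,0,0,8.4,0,0,0,0,0,8.4,0,0,0,0,0,8.4,0,0,0,0,0,8.4,0,0,0,0,0,8.4,0,0,0,0,0,8.4,0,0,0,0,0,8,0,0,0,0,0,0])

```text
time_s: 2.15
tool_pos: [0.4349, 0.3, 0.1887]
tool_rot: [180.0, -0.0, 106.8]
force: [0.5, -0.3, -0.2]
grip_width: 0.0867
```

>>> servo_tool(commands=[-25,0,0,0,0,0,-45,-1,0,0,0,0,-45,-1,0,0,0,0,-45,-1,0,0,0,0,-45,-1,0,0,0,0,-45,-1,0,0,0,0,-45,-1,0,0,0,0,-45,-1,0,0,0,0,-45,0,0,0,0,0,-22,0,0,0,0,0])

```text
time_s: 3.15
tool_pos: [0.5463, -0.0967, 0.189]
tool_rot: [180.0, 0.1, 106.8]
force: [0.7, -0.2, -1.0]
grip_width: 0.0868
```

>>> servo_tool(commands=[0,0,0,0,0,0,0,0,0,0,0,0,0,0,0,0,0,0])

```text
time_s: 3.45
tool_pos: [0.5459, -0.0896, 0.1884]
tool_rot: [-180.0, -0.1, 107.0]
force: [0.1, 0.3, -0.1]
grip_width: 0.0868
```

```bash
python3 - <<'E'
from h import *
o=monitor.get_obs();print(o['time_s'],o['tool_pos'],o['tool_rot'],np.round(o['qpos'],1),o['force'])
p,d=read_camera('scene');cv2.imwrite('pics/s1.png',cv2.resize(p[150:300,180:340],None,fx=4,fy=4,interpolation=cv2.INTER_CUBIC)[:,:,::-1])
print(toP('scene',[.5455,-.0935,.139])-[180,150],toP('scene',o['tool_pos'])-[180,150])
E
```

```text
3.45 [ 0.5459433  -0.08963899  0.18839982] [-1.79996875e+02 -6.20539904e-02  1.07043708e+02] [-26.6   7.   36.3  98.3  -4.3  76.1  27.6] [ 0.0809187   0.28770802 -0.09473562]
[97.18648779 73.02322205] [97.66543478 58.19519199]
```

View pics/s1.png

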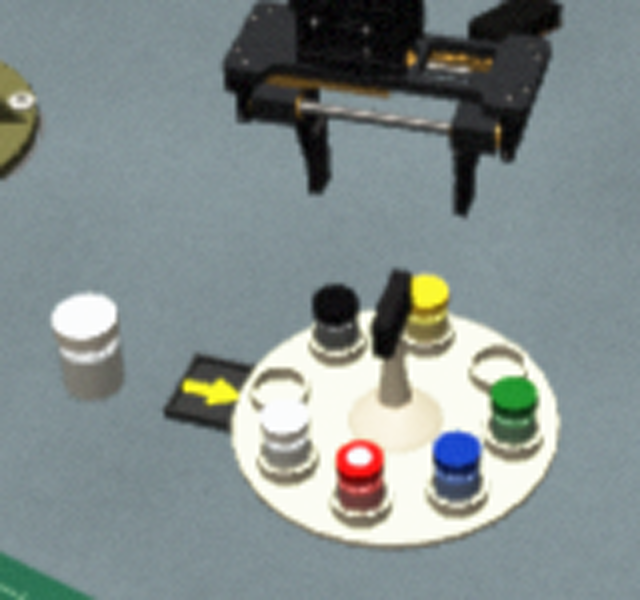

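The scene crop shows the open fingers with tips at (318,190) and (463,213), and the handle below at (395,315). The tips appear about 30 crop px above the projected TCP, so I check that against depth.

```bash
python3 - <<'E'
from h import *
o=monitor.get_obs();print(o['time_s'],o['tool_pos'])
for n in('scene','top'):
    p,d=read_camera(n);ci=CI(n);K,R,t=map(np.array,(ci['camera_matrix'],ci['R'],ci['t']))
    v,u=np.mgrid[0:420,0:560]
    X=(np.stack([(u-K[0,2])/K[0,0]*d,(v-K[1,2])/K[1,1]*d,d],-1)-t)@R
    X[d==0]=9
    T=np.array(o['tool_pos']);yaw=np.radians(107);x=np.array([np.cos(yaw),np.sin(yaw)]);y=np.array([np.sin(yaw),-np.cos(yaw)])
    e=X-T;a=e[...,:2]@x;b=e[...,:2]@y
    m=(abs(a)<.04)&(abs(b)<.1)&(abs(e[...,2])<.06);print(n,m.sum())
    if n=='scene':
        for z0 in np.arange(-.06,.06,.01):
            k=m&(e[...,2]>z0)&(e[...,2]<z0+.01)
            if k.sum()>3: print(round(z0,2),k.sum(),'a',np.round([a[k].min(),a[k].max(),],3),'b',np.round(np.percentile(b[k],[0,25,50,75,100]),3))
    np.savez(n+'1.npz',p=p,d=d)
    # handle
    hm=(X[...,2]>.1)&(X[...,2]<.145)&(np.hypot(X[...,0]-.5455,X[...,1]+.0935)<.05)
    if hm.sum(): print('handle',hm.sum(),X[hm].mean(0),X[hm].min(0),X[hm].max(0))
    for q in [(180+318/4,150+187/4),(180+463/4,150+210/4)]:
        if n=='scene': print(X[int(q[1]),int(q[0])])
E
```

```text
3.5 [ 0.54597629 -0.08948864  0.18844264]
scene 198
-0.06 64 a [-0.037  0.023] b [-0.007 -0.002  0.003  0.006  0.009]
-0.05 40 a [-0.039  0.017] b [-0.005 -0.003  0.     0.004  0.008]
0.03 24 a [-0.014  0.01 ] b [-0.051 -0.046 -0.043  0.05   0.053]
0.04 35 a [-0.015  0.011] b [-0.052 -0.044  0.044  0.05   0.053]
0.05 35 a [-0.015  0.009] b [-0.054 -0.047 -0.043  0.048  0.054]
handle 162 [ 0.55245908 -0.10304629  0.12994245] [ 0.53538454 -0.12683464  0.10015671] [ 0.56468722 -0.06825099  0.14400168]
[ 0.5046132  -0.11235154  0.2283502 ]
[ 0.59676198 -0.08632702  0.22854651]
top 0
```

```bash
python3 - <<'E'
from h import *
f=np.load('scene1.npz');p,d=f['p'],f['d'];n='scene'
ci=CI(n);K,R,t=map(np.array,(ci['camera_matrix'],ci['R'],ci['t']))
v,u=np.mgrid[0:420,0:560]
X=(np.stack([(u-K[0,2])/K[0,0]*d,(v-K[1,2])/K[1,1]*d,d],-1)-t)@R;X[d==0]=9
T=np.array([.546,-.0895,.1884]);yaw=np.radians(107);x=np.array([np.cos(yaw),np.sin(yaw)]);y=np.array([np.sin(yaw),-np.cos(yaw)])
e=X-T;a=e[...,:2]@x;b=e[...,:2]@y
m=(abs(a)<.08)&(abs(b)<.12)&(e[...,2]<.3)&(e[...,2]>.0)
for z0 in np.arange(0,.2,.01):
    k=m&(e[...,2]>=z0)&(e[...,2]<z0+.01)
    if k.sum(): print(round(z0,2),k.sum(),'a',np.round([a[k].min(),a[k].max(),],3),'b',np.round([b[k].min(),b[k].max()],3))
c=cv2.resize(p[100:270,190:330],None,fx=3.5,fy=3.5,interpolation=cv2.INTER_CUBIC).copy()
for s in(-.05,.05):
  for dz in(0,.03,.07):
    q=(toP('scene',[*(T[:2]+s*y),T[2]+dz])-[190,100])*3.5;cv2.circle(c,tuple(int(i) for i in q),3,(255,0,255),-1)
cv2.imwrite('pics/s1b.png',c[:,:,::-1])
E
```

```text
0.03 23 a [-0.014  0.01 ] b [-0.051  0.053]
0.04 36 a [-0.015  0.011] b [-0.052  0.053]
0.05 35 a [-0.015  0.009] b [-0.054  0.054]
0.06 32 a [-0.014  0.006] b [-0.053  0.055]
0.07 43 a [-0.016  0.008] b [-0.057  0.058]
0.08 41 a [-0.018  0.01 ] b [-0.056  0.058]
0.09 7 a [-0.014  0.008] b [-0.051 -0.048]
0.1 38 a [-0.04   0.006] b [-0.086  0.087]
0.11 202 a [-0.043  0.03 ] b [-0.086  0.088]
0.12 283 a [-0.042  0.03 ] b [-0.087  0.093]
0.13 256 a [-0.043  0.03 ] b [-0.093  0.096]
0.14 789 a [-0.042  0.035] b [-0.096  0.096]
0.15 137 a [-0.041  0.017] b [-0.088  0.088]
0.16 106 a [-0.028  0.021] b [-0.049  0.018]
0.17 111 a [-0.028  0.021] b [-0.049  0.018]
0.18 35 a [-0.027  0.002] b [-0.048  0.018]
0.19 61 a [-0.04  0.  ] b [-0.047  0.017]
```

View pics/s1b.png

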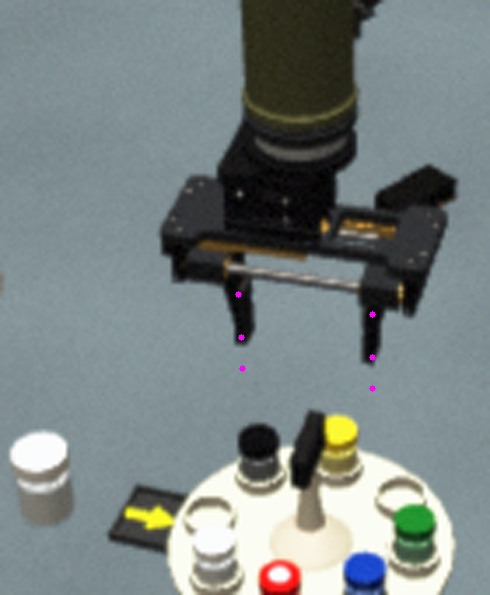

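By both body and tip depth, the real fingertips are about 29 mm higher than the reported TCP. I'll descend partway and check again by camera.

>>> servo_tool(commands=[-5,0,10,0,0,0,0,0,25,0,0,0,0,0,25,0,0,0,0,0,22,0,0,0,0,0,0,0,0,0,0,0,0,0,0,0,0,0,0,0,0,0])

```text
time_s: 4.3
tool_pos: [0.5485, -0.0965, 0.1078]
tool_rot: [179.9, 0.0, 106.8]
force: [-0.1, -0.6, -0.4]
grip_width: 0.0871
```

```bash
cat > look.py <<'E'
from h import *
def look(name,yawdeg):
    o=monitor.get_obs();print(o['time_s'],np.round(o['tool_pos'],4),np.round(o['tool_rot'],2),np.round(o['force'],1),np.round(o['wrist_torque'],2),round(o['grip_width'],4))
    p,d=read_camera('scene');n='scene';np.savez('sl.npz',p=p,d=d)
    ci=CI(n);K,R,t=map(np.array,(ci['camera_matrix'],ci['R'],ci['t']))
    v,u=np.mgrid[0:420,0:560]
    X=(np.stack([(u-K[0,2])/K[0,0]*d,(v-K[1,2])/K[1,1]*d,d],-1)-t)@R;X[d==0]=9
    T=np.array(o['tool_pos']);yaw=np.radians(yawdeg);x=np.array([np.cos(yaw),np.sin(yaw)]);y=np.array([np.sin(yaw),-np.cos(yaw)])
    e=X-T;a=e[...,:2]@x;b=e[...,:2]@y
    dark=p.max(2)<70
    m=(abs(a)<.05)&(abs(b)<.07)&(X[...,2]<.25)&(X[...,2]>.075)&dark
    for z0 in np.arange(.07,.24,.01):
        k=m&(X[...,2]>=z0)&(X[...,2]<z0+.01)
        for nm,kk in(('L',k&(b<-.02)),('C',k&(abs(b)<=.02)),('R',k&(b>.02))):
            if kk.sum(): print(round(z0,2),nm,kk.sum(),'a',np.round([a[kk].min(),a[kk].max(),],3),'b',np.round([b[kk].min(),b[kk].max()],3))
    cv2.imwrite(name,cv2.resize(p[130:280,190:330],None,fx=4,fy=4,interpolation=cv2.INTER_CUBIC)[:,:,::-1])
E
python3 -c "
from look import *
look('pics/s2.png',106.8)"
```

```text
4.3 [ 0.5485 -0.0965  0.1078] [1.7988e+02 4.0000e-02 1.0684e+02] [-0.1 -0.6 -0.4] [-0.09  0.05 -0.01] 0.0871
0.07 L 1 a [0.043 0.043] b [-0.065 -0.065]
0.1 C 2 a [-0.024 -0.023] b [-0.001  0.001]
0.11 C 23 a [-0.03   0.018] b [-0.003  0.008]
0.12 C 22 a [-0.033  0.018] b [-0.003  0.008]
0.13 C 76 a [-0.031  0.028] b [-0.008  0.008]
0.14 L 10 a [-0.013  0.006] b [-0.051 -0.043]
0.14 C 15 a [-0.029  0.019] b [-0.005  0.004]
0.14 R 10 a [-0.014  0.006] b [0.046 0.053]
0.15 L 16 a [-0.013  0.002] b [-0.05  -0.042]
0.15 R 12 a [-0.012  0.006] b [0.045 0.053]
0.16 L 20 a [-0.013  0.012] b [-0.052 -0.043]
0.16 R 9 a [-0.014 -0.001] b [0.045 0.054]
0.17 L 18 a [-0.013  0.009] b [-0.055 -0.043]
0.17 R 14 a [-0.015 -0.007] b [0.045 0.056]
0.18 L 17 a [-0.016  0.008] b [-0.058 -0.043]
0.18 R 15 a [-0.014 -0.007] b [0.045 0.058]
0.19 L 18 a [-0.015  0.002] b [-0.056 -0.042]
0.19 R 4 a [-0.014 -0.011] b [0.046 0.054]
0.2 L 8 a [-0.015  0.008] b [-0.054 -0.048]
0.21 L 8 a [-0.039  0.002] b [-0.068 -0.048]
0.21 R 9 a [-0.04  -0.035] b [0.049 0.07 ]
0.22 L 38 a [-0.045 -0.009] b [-0.07  -0.029]
0.22 R 23 a [-0.042  0.027] b [0.044 0.068]
0.23 L 45 a [-0.043 -0.021] b [-0.069 -0.041]
0.23 R 73 a [-0.042  0.018] b [0.049 0.07 ]
```

View pics/s2.png

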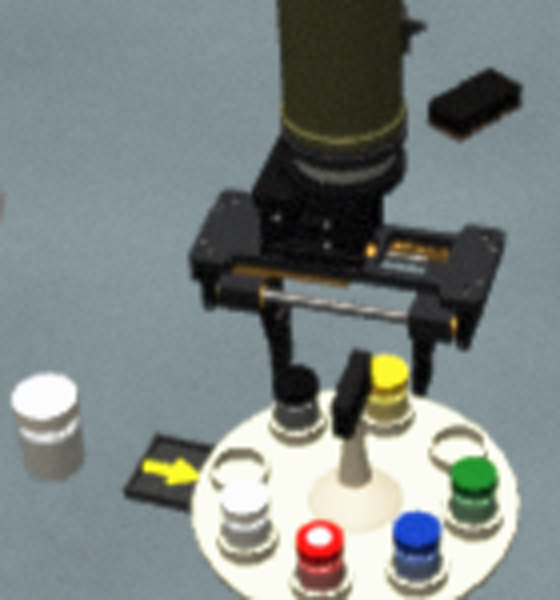

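Confirmed: tips at z≈0.14 with 0.108 reported, laterally centred on the bar within about 1 mm. I descend a further 33 mm.

>>> servo_tool(commands=[0,0,12,0,0,0,0,0,12,0,0,0,0,0,9,0,0,0,0,0,0,0,0,0,0,0,0,0,0,0,0,0,0,0,0,0])

```text
time_s: 4.95
tool_pos: [0.5478, -0.0964, 0.0738]
tool_rot: [180.0, 0.0, 106.8]
force: [0.1, 0.1, 0.0]
grip_width: 0.0871
```

```bash
python3 -c "
from look import *
look('pics/s3.png',106.8)"
```

```text
4.95 [ 0.5478 -0.0964  0.0738] [1.7997e+02 1.0000e-02 1.0682e+02] [0.1 0.1 0. ] [-0.07  0.02 -0.02] 0.0871
0.1 L 3 a [-0.011  0.009] b [-0.049 -0.044]
0.1 C 2 a [-0.027 -0.026] b [0.003 0.005]
0.11 L 14 a [-0.014  0.01 ] b [-0.051 -0.043]
0.11 C 23 a [-0.03   0.018] b [-0.003  0.009]
0.11 R 5 a [-0.014 -0.003] b [0.045 0.052]
0.12 L 18 a [-0.014  0.   ] b [-0.052 -0.042]
0.12 C 28 a [-0.031  0.02 ] b [-0.005  0.009]
0.12 R 12 a [-0.016  0.003] b [0.045 0.053]
0.13 L 15 a [-0.016  0.009] b [-0.052 -0.043]
0.13 C 71 a [-0.03   0.022] b [-0.007  0.008]
0.13 R 13 a [-0.014  0.001] b [0.045 0.054]
0.14 L 18 a [-0.016  0.007] b [-0.056 -0.043]
0.14 C 10 a [-0.026  0.018] b [-0.003  0.005]
0.14 R 10 a [-0.017 -0.007] b [0.045 0.057]
0.15 L 23 a [-0.015  0.003] b [-0.056 -0.043]
0.15 R 11 a [-0.016 -0.01 ] b [0.046 0.058]
0.16 L 7 a [-0.013  0.006] b [-0.055 -0.045]
0.17 L 5 a [-0.015  0.003] b [-0.048 -0.047]
0.18 L 24 a [-0.04  -0.004] b [-0.069 -0.031]
0.18 C 1 a [0.028 0.028] b [0.017 0.017]
0.18 R 16 a [-0.041 -0.032] b [0.022 0.069]
0.19 L 35 a [-0.043 -0.011] b [-0.07  -0.036]
0.19 C 3 a [-0.034 -0.033] b [0.01  0.015]
0.19 R 41 a [-0.044  0.024] b [0.045 0.069]
0.2 L 29 a [-0.043 -0.021] b [-0.068 -0.028]
0.2 C 3 a [-0.024 -0.02 ] b [-0.015  0.008]
0.2 R 44 a [-0.041  0.022] b [0.025 0.069]
0.21 L 89 a [-0.04   0.016] b [-0.07 -0.02]
0.21 C 55 a [-0.029  0.018] b [-0.019  0.019]
0.21 R 117 a [-0.033  0.023] b [0.02 0.07]
0.22 L 76 a [-0.035  0.014] b [-0.07  -0.021]
0.22 C 65 a [-0.029  0.025] b [-0.02   0.018]
0.22 R 60 a [-0.032  0.025] b [0.02 0.07]
0.23 L 39 a [-0.026 -0.012] b [-0.047 -0.021]
0.23 C 62 a [-0.028  0.02 ] b [-0.02   0.018]
```

View pics/s3.png

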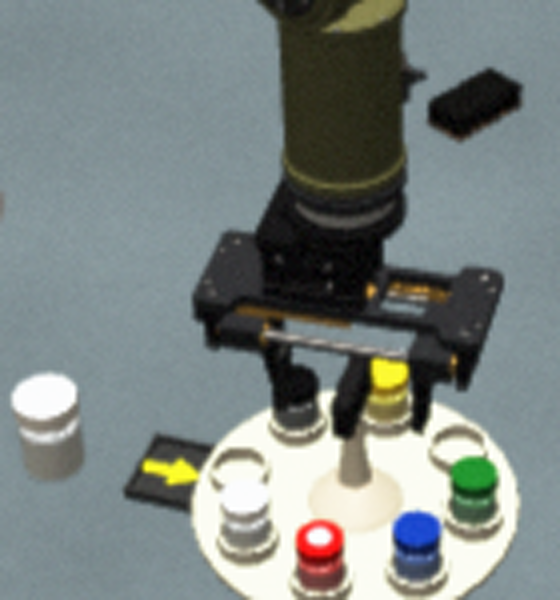

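The fingers straddle the bar at the right height. Now close the jaws, gently first.

>>> servo_tool(commands=[0,0,0,0,0,0,0,0,0,0,0,0,0,0,0,0,0,0,0,0,0,0,0,0,0,0,0,0,0,0,0,0,0,0,0,0,0,0,0,0,0,0,0,0,0,0,0,0], jaw=0, newtons=15)

```text
time_s: 5.8
tool_pos: [0.5475, -0.0963, 0.0735]
tool_rot: [180.0, -0.0, 106.8]
force: [0.1, -0.0, 0.1]
grip_width: 0.0312
```

>>> servo_tool(commands=[0,0,0,0,0,0,0,0,0,0,0,0,0,0,0,0,0,0,0,0,0,0,0,0])

```text
time_s: 6.2
tool_pos: [0.5472, -0.0964, 0.0736]
tool_rot: [-180.0, -0.0, 106.8]
force: [-1.3, -0.1, 1.4]
grip_width: 0.0162
```

```bash
python3 -c "
from look import *
look('pics/s4.png',106.8)" | head -1
```

```text
6.2 [ 0.5472 -0.0964  0.0736] [-1.7998e+02 -1.0000e-02  1.0683e+02] [-1.3 -0.1  1.4] [-0.13  0.25 -0.01] 0.0162
```

View pics/s4.png

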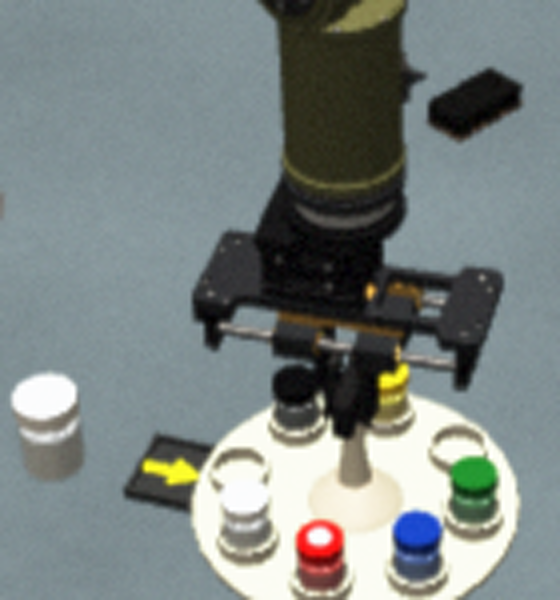

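Gripped on the 16 mm bar with low side force. I start turning slowly clockwise seen from above (+z tool).

>>> servo_tool(commands=[0,0,0,0,0,0,0,0,0,0,0,1,0,0,0,0,0,2,0,0,0,0,0,3,0,0,0,0,0,3,0,0,0,0,0,3,0,0,0,0,0,3,0,0,0,0,0,3,0,0,0,0,0,2,0,0,0,0,0,0], newtons=25)

```text
time_s: 7.25
tool_pos: [0.5464, -0.0965, 0.0735]
tool_rot: [-179.9, -0.0, 86.8]
force: [-5.4, -0.5, 4.6]
grip_width: 0.0157
```

```bash
python3 -c "
from look import *
look('pics/s5.png',87)" | head -1
```

```text
7.25 [ 0.5464 -0.0965  0.0735] [-1.7988e+02 -1.0000e-02  8.6780e+01] [-5.4 -0.5  4.6] [-0.15  1.02  0.03] 0.0157
```

View pics/s5.png

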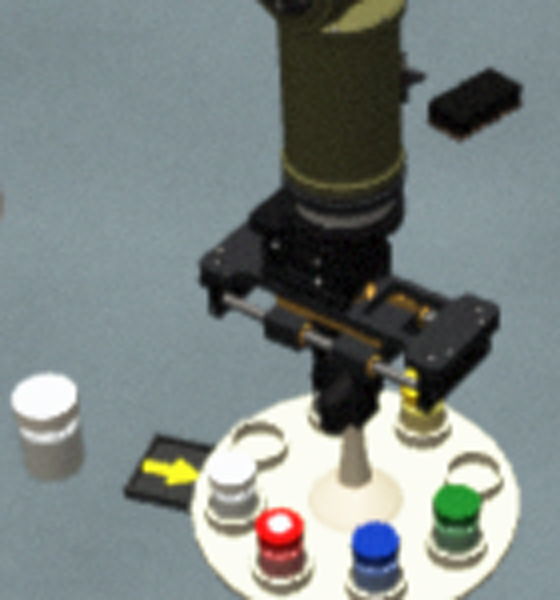

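The carousel follows with the jars seated. Relieve the small side force (-1 mm tool y) and continue.

>>> servo_tool(commands=[0,-1,0,0,0,0,0,0,0,0,0,1,0,0,0,0,0,3,0,0,0,0,0,4,0,0,0,0,0,5,0,0,0,0,0,5,0,0,0,0,0,5,0,0,0,0,0,4,0,0,0,0,0,3,0,0,0,0,0,1])

```text
time_s: 8.3
tool_pos: [0.5452, -0.0961, 0.0735]
tool_rot: [-179.9, 0.1, 55.7]
force: [-6.8, 0.5, 6.1]
grip_width: 0.016
```

>>> servo_tool(commands=[0,0,0,0,0,0,0,0,0,0,0,1,0,0,0,0,0,3,0,0,0,0,0,4,0,0,0,0,0,5,0,0,0,0,0,5,0,0,0,0,0,5,0,0,0,0,0,4,0,0,0,0,0,3,0,0,0,0,0,1])

```text
time_s: 9.3
tool_pos: [0.5443, -0.0951, 0.0735]
tool_rot: [-179.8, 0.2, 24.7]
force: [-9.3, 2.9, 9.1]
grip_width: 0.0156
```

>>> servo_tool(commands=[0,0,0,0,0,0,0,0,0,0,0,0,0,0,0,0,0,0])

```text
time_s: 9.6
tool_pos: [0.5444, -0.0951, 0.0735]
tool_rot: [-179.8, 0.2, 24.8]
force: [-9.2, 2.1, 7.9]
grip_width: 0.0155
```

```bash
python3 -c "
from look import *
look('pics/s6.png',25)
import meas
p,d=read_camera('top');np.savez('top6.npz',p=p,d=d);meas.run(p,'pics/rect6.png')" | grep -v '^0\.'
```

```text
9.6 [ 0.5444 -0.0951  0.0735] [-179.76    0.18   24.83] [-9.2  2.1  7.9] [0.28 1.93 0.  ] 0.0155
disc [ 0.54675676 -0.09382839  0.11476972] 59
dark [322 182  10  18  30] [ 0.57614955 -0.1777453 ] (np.float64(179.14678434888455), array([0.02443633, 0.05486528]))
dark [269 191   9   8  40] [ 0.56683499 -0.01367562] (np.float64(101.04259366839938), array([0.01706161, 0.02672533]))
red 14 [ 0.46782344 -0.13670077] 0.08982488842605801 yaw 28.50845275999461
blue 77 [ 0.51670208 -0.17160885] 0.08338515509650804 yaw 23.873269364861358
green 0
yel 44 [ 0.56516589 -0.08232473] 0.021707836215695334 yaw 32.000799558581434
arrow 111 [ 0.37114939 -0.0658381 ] 350.9437316260583 (np.float64(123.23176288676957), array([0.14125654, 0.29266547])) 0.17782408978910527
arrow 111 [ 0.3708066  -0.06556775] 350.8752389798686 (np.float64(123.2317628867696), array([0.14064177, 0.29139176])) 0.1782052892619717
```

View pics/s6.png

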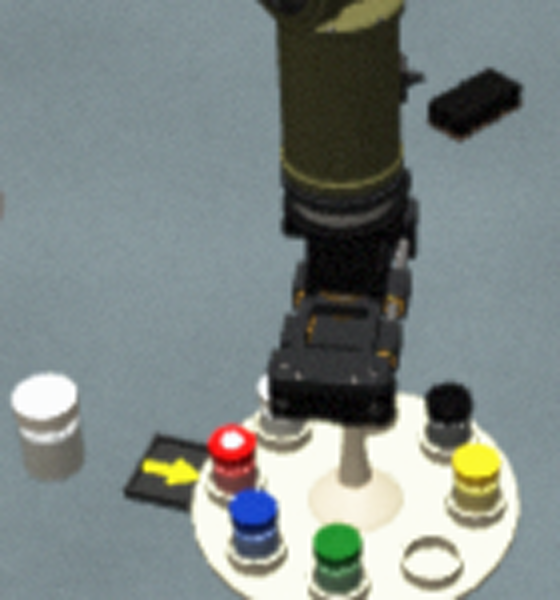

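View pics/rect6.png

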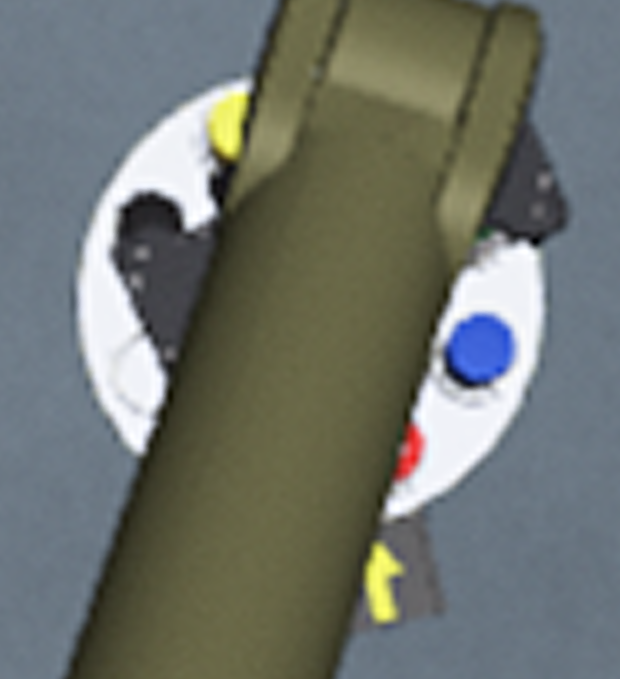

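The top view is largely blocked by the arm. The scene view shows red at crop (233,443), nearing the arrow at (172,470). I use the scene camera for the fine measure, first from the unobstructed start picture.

>>> servo_tool(commands=[-1.5,-0.5,0,0,0,0,0,0,0,0,0,1,0,0,0,0,0,3,0,0,0,0,0,3,0,0,0,0,0,1,0,0,0,0,0,0,0,0,0,0,0,0,0,0,0,0,0,0])

```text
time_s: 10.5
tool_pos: [0.5444, -0.0948, 0.0736]
tool_rot: [-179.8, 0.1, 16.8]
force: [-5.3, 3.5, 5.0]
grip_width: 0.0156
```

```bash
cat > sm.py <<'E'
from fit import *
from scipy.optimize import least_squares
def caps(p):
    # cap centres by mean of minarea of colour blob top part; scale x4 for subpixel
    H,S,V=masks(p);r=np.arange(420)[:,None];c=np.arange(560)[None]
    roi=(r>205)&(r<290)&(c>225)&(c<335);out={}
    for nm,m in dict(red=(S>170)&((H<8)|(H>172))&(V>130),blue=(S>150)&(H>105)&(H<130)&(V>110),green=(S>170)&(H>40)&(H<80)&(V>80),yel=(S>170)&(H>24)&(H<34)&(V>120)&(c>258)).items():
        m=(m&roi).astype(np.uint8)
        n,l,st,ce=cv2.connectedComponentsWithStats(m)
        if n<2: continue
        i=1+st[1:,4].argmax()
        hull=cv2.convexHull(np.argwhere(l==i)[:,::-1].astype(np.int32))
        fm=cv2.fillConvexPoly(np.zeros_like(m),hull,1)
        q=np.argwhere(fm)[:,::-1];out[nm]=(q.mean(0),len(q))
    m=((S>150)&(H>22)&(H<34)&(V>110)&(r>235)&(r<260)&(c>215)&(c<245)).astype(np.uint8)
    return out,np.argwhere(m)[:,::-1]
OFF=dict(red=180,blue=225,green=270,yel=0)
def fitS(p):
    o,ar=caps(p)
    W={k:toW('scene',*v[0],.065)[:2] for k,v in o.items()}
    def f(x): return np.concatenate([W[k]-x[:2]-.085*np.array([np.cos(x[2]+np.radians(OFF[k])),np.sin(x[2]+np.radians(OFF[k]))]) for k in W])
    best=min((least_squares(f,[.546,-.095,a]) for a in(0.,1.5,3,4.5)),key=lambda s:s.cost)
    x=best.x;print({k:(np.round(v[0],1).tolist(),v[1]) for k,v in o.items()});print('centre',np.round(x[:2],4),'yaw',np.degrees(x[2])%360,'rms mm',np.sqrt(np.mean(best.fun**2))*1e3)
    for k in W: e=W[k]-x[:2];print(k,round(np.hypot(*e),4),round((ang(e)-OFF[k])%360,2))
    A=np.array([toW('scene',*q,.006)[:2] for q in ar]);e=A.mean(0)-x[:2];print('arrow',len(A),A.mean(0),'dir from centre',ang(-e),'pca',pca(A),'r',np.hypot(*e))
E
python3 - <<'E'
from sm import *
for f in('scene0','scene1','sl'): print(f);fitS(np.load(f+'.npz')['p'])
p,d=read_camera('scene');np.savez('scene7.npz',p=p,d=d);print('now');fitS(p)
o=monitor.get_obs();print(o['time_s'],o['tool_pos'],o['tool_rot'],o['force'],o['wrist_torque'])
cv2.imwrite('pics/s7.png',cv2.resize(p[200:290,205:345],None,fx=5.5,fy=5.5,interpolation=cv2.INTER_CUBIC)[:,:,::-1])
E
```

```text
scene0
{'red': ([269.4, 264.7], 93), 'blue': ([293.9, 262.1], 81), 'green': ([308.0, 248.5], 71), 'yel': ([286.7, 222.7], 60)}
centre [ 0.5465 -0.0924] yaw 105.923359035219 rms mm 0.5436339808782057
red 0.0858 106.07
blue 0.085 106.14
green 0.0845 105.62
yel 0.086 105.87
arrow 59 [ 0.40831245 -0.12583984] dir from centre 13.598128992236921 pca (np.float64(-167.60955649538525), array([0.01951137, 0.03858884])) r 0.1421906018584051
scene1
{'red': ([269.3, 264.9], 98), 'blue': ([293.9, 262.1], 81), 'green': ([307.8, 248.4], 68), 'yel': ([286.6, 222.7], 61)}
centre [ 0.5464 -0.0929] yaw 106.05484558233745 rms mm 0.7657358878609616
red 0.0864 106.14
blue 0.0849 106.45
green 0.0841 105.85
yel 0.0862 105.77
arrow 59 [ 0.40831245 -0.12583984] dir from centre 13.428968126509812 pca (np.float64(-167.60955649538525), array([0.01951137, 0.03858884])) r 0.1419650989738933
sl
{'red': ([247.6, 240.8], 84), 'blue': ([252.7, 256.4], 83), 'green': ([273.8, 265.5], 71), 'yel': ([308.4, 245.0], 88)}
centre [ 0.5454 -0.0934] yaw 24.722113593893084 rms mm 0.7029232503536306
red 0.0846 24.98
blue 0.0844 23.95
green 0.0863 24.95
yel 0.0847 25.01
arrow 59 [ 0.40831245 -0.12583984] dir from centre 13.328842739092147 pca (np.float64(-167.60955649538525), array([0.01951137, 0.03858884])) r 0.14089596140123306
now
{'red': ([248.6, 237.8], 83), 'blue': ([250.5, 253.9], 79), 'green': ([269.5, 264.7], 71), 'yel': ([307.9, 247.9], 85)}
centre [ 0.5453 -0.093 ] yaw 16.896579916056016 rms mm 0.36986978484620436
red 0.0849 17.02
blue 0.0849 16.41
green 0.0856 17.16
yel 0.0849 17.0
arrow 59 [ 0.40831245 -0.12583984] dir from centre 13.478463631577238 pca (np.float64(-167.60955649538525), array([0.01951137, 0.03858884])) r 0.14089613049953076
10.55 [ 0.54432784 -0.09476144  0.0735103 ] [-1.79848257e+02  5.67052075e-02  1.68304098e+01] [-5.58592921  3.68676939  5.34054129] [0.5506486  1.20202962 0.00400691]
```

View pics/s7.png

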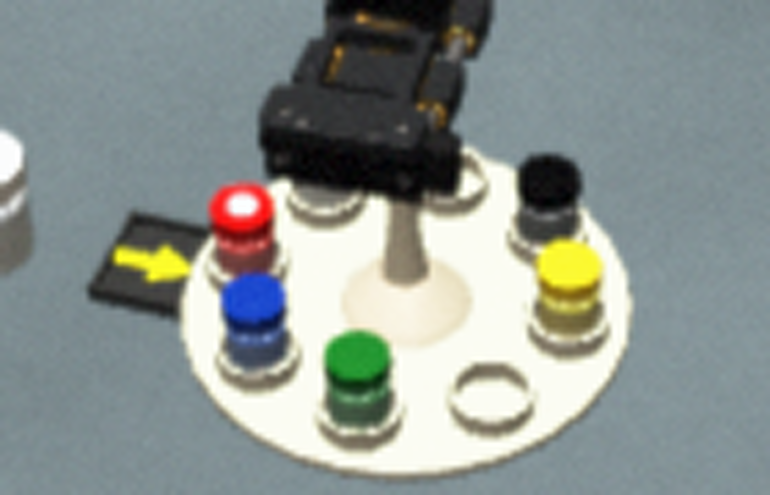

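```bash
python3 - <<'E'
from sm import *
for n,f,box in(('top','top0',(285,236,330,262)),('scene','scene0',(212,232,250,262))):
    p=np.load(f+'.npz')['p'];H,S,V=masks(p);r=np.arange(420)[:,None];c=np.arange(560)[None]
    roi=(r>box[1])&(r<box[3])&(c>box[0])&(c<box[2])
    m=roi&((p.max(2)<95)|((S>100)&(H>20)&(H<38)))
    if n=='top': m=roi&(((p[...,2].astype(int)-p[...,0])<12)&(p.max(2)<130)|((S>90)&(H>20)&(H<38)))
    for z in(.008,.013):
        q=np.argwhere(m)[:,::-1];W=np.array([toW(n,*a,z)[:2] for a in q])
        # in direction frame: only rows r in .12-.16; lateral min/max
        C=np.array([.546,-.0933]);best=None
        for yaw in(13.5,):
            x=np.array([np.cos(np.radians(yaw)),np.sin(np.radians(yaw))]);y=np.array([-x[1],x[0]])
            e=W-C;a=-e@x;b=-e@y
            res=[]
            for a0 in np.arange(.118,.162,.004):
                k=(a>=a0)&(a<a0+.004)&(abs(b)<.045)
                if k.sum()>3:res.append((a0+.002,b[k].min(),b[k].max()))
            res=np.array(res);mid=(res[:,1]+res[:,2])/2
            print(n,z,len(W),'mid',np.round(mid*1e3,1),'w',np.round((res[:,2]-res[:,1])*1e3),'dir',13.5+np.degrees(np.median(mid)/.14))
E
```

```text
top 0.008 281 mid [1.2 0.5 1.3 1.4 0.7 1.5 2.4 1.7 1.8 2.6 1.9 4.7] w [58. 58. 61. 58. 58. 61. 58. 58. 61. 58. 58. 50.] dir 14.15512303697002
top 0.013 281 mid [0.8 0.  0.9 1.4 0.2 1.1 1.9 1.2 1.3 2.2 1.4 4.2] w [58. 58. 61. 58. 57. 61. 57. 57. 61. 57. 57. 50.] dir 14.011115652942248
scene 0.008 271 mid [17.1  0.8  1.7  3.4  2.3  1.3  2.2  1.9  0.9  1.8  3.5  0.1] w [38. 65. 65. 65. 69. 65. 65. 69. 65. 65. 65. 65.] dir 14.263638393766625
scene 0.013 271 mid [6.8 5.8 7.1 8.4 6.9 6.8 7.6 6.5 6.4 7.2 8.1 2.9] w [67. 64. 65. 64. 69. 65. 65. 69. 65. 65. 65. 61.] dir 16.304539994349273
```

Combined arrow direction ≈ 13.8°; carousel is at 16.9°. Turn 3° more, relieving side force a bit.

>>> servo_tool(commands=[-0.5,-0.5,0,0,0,0.5,0,0,0,0,0,1,0,0,0,0,0,1,0,0,0,0,0,0.5,0,0,0,0,0,0,0,0,0,0,0,0,0,0,0,0,0,0,0,0,0,0,0,0,0,0,0,0,0,0])

```text
time_s: 11.45
tool_pos: [0.5444, -0.0947, 0.0736]
tool_rot: [-179.9, -0.0, 13.8]
force: [-2.4, 5.1, 3.4]
grip_width: 0.0157
```

```bash
python3 - <<'E'
from sm import *
p,d=read_camera('scene');fitS(p)
o=monitor.get_obs();print(o['time_s'],o['tool_pos'],o['tool_rot'],o['force'],o['wrist_torque'],o['grip_width'],np.abs(o['joint_velocities']).max())
c=p.copy();c=cv2.resize(p[200:290,205:345],None,fx=5.5,fy=5.5,interpolation=cv2.INTER_CUBIC)
cv2.imwrite('pics/s8.png',c[:,:,::-1])
E
```

```text
{'red': ([248.9, 236.6], 77), 'blue': ([250.0, 253.0], 84), 'green': ([268.0, 264.6], 74), 'yel': ([307.3, 249.0], 86)}
centre [ 0.5452 -0.093 ] yaw 14.017081880638955 rms mm 0.5840671180999869
red 0.0854 13.86
blue 0.0843 13.68
green 0.0861 14.45
yel 0.0846 14.06
arrow 59 [ 0.40831245 -0.12583984] dir from centre 13.472043942068224 pca (np.float64(-167.60955649538525), array([0.01951137, 0.03858884])) r 0.14079290617241308
11.5 [ 0.54436979 -0.09466491  0.07354755] [-1.79897131e+02 -1.05030985e-02  1.38103858e+01] [-2.95140023  4.50534532  3.59236418] [ 0.74903191  0.84603195 -0.02400927] 0.015699901496721912 0.10745519913123733
```

View pics/s8.png

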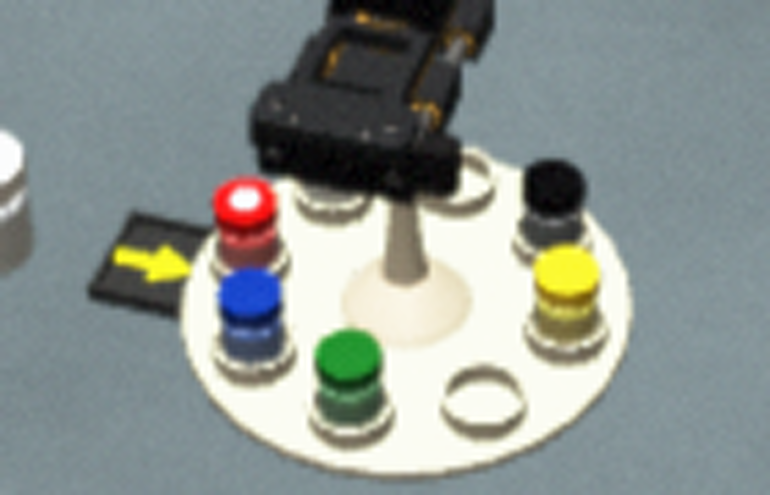

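```bash
python3 - <<'E'
from sm import *
p,d=read_camera('scene');s=5.5
c=cv2.resize(p[200:290,205:345],None,fx=s,fy=s,interpolation=cv2.INTER_CUBIC)
C=np.array([.5457,-.0932])
def P(r,b,z): 
    q=(toP('scene',[C[0]+r*np.cos(np.radians(b)),C[1]+r*np.sin(np.radians(b)),z])-[205,200]+.5)*s-.5
    return tuple(int(round(i)) for i in q)
cv2.polylines(c,[np.array([P(.115,b,.022) for b in range(0,360,5)])],True,(255,0,255),1)
Y=13.8
for k,z in((180,.07),(225,.07),(270,.07),(0,.07)):
    q0=C.copy();a=np.radians(Y+k)
    pts=[]
    for b in range(0,360,15):
        w=[C[0]+.085*np.cos(a)+.017*np.cos(np.radians(b)),C[1]+.085*np.sin(a)+.017*np.sin(np.radians(b)),z]
        pts.append(((toP('scene',w)-[205,200]+.5)*s-.5).round().astype(int))
    cv2.polylines(c,[np.array(pts)],True,(0,255,255),1)
cv2.line(c,P(.125,Y+180,.007),P(.165,Y+180,.007),(255,0,0),1)
for l in(-.031,.031):
    a=np.radians(Y+180);ex=np.array([np.cos(a),np.sin(a)]);ey=np.array([-ex[1],ex[0]])
    w=[((toP('scene',[*(C+r*ex+l*ey),.013])-[205,200]+.5)*s-.5).round().astype(int) for r in(.11,.165)]
    cv2.line(c,tuple(map(int,w[0])),tuple(map(int,w[1])),(0,255,0),1)
cv2.imwrite('pics/s9.png',c[:,:,::-1])
E
```

```text
(no output)
```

View pics/s9.png

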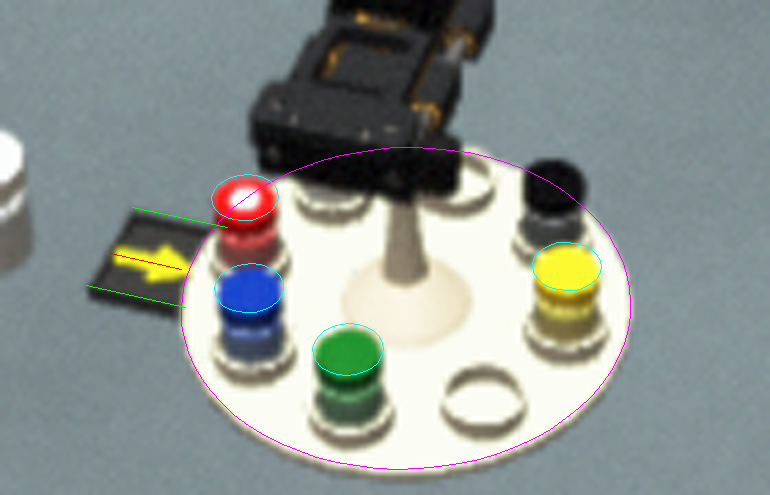

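The overlay at 13.8° matches caps, disc, tongue and arrow, all with the same shift of under 1 px. I hold briefly and then hand in.

>>> servo_tool(commands=[0,0,0,0,0,0,0,0,0,0,0,0,0,0,0,0,0,0,0,0,0,0,0,0,0,0,0,0,0,0])

```text
time_s: 12.05
tool_pos: [0.5444, -0.0947, 0.0735]
tool_rot: [-179.9, -0.0, 13.8]
force: [-3.2, 5.1, 4.2]
grip_width: 0.0159
```

```bash
python3 - <<'E'
from sm import *
p,d=read_camera('scene');fitS(p)
o=monitor.get_obs();print(o['time_s'],o['tool_rot'],o['force'],o['grip_width'],np.abs(o['joint_velocities']).max())
print(env.sign_off())
E
```

```text
{'red': ([248.9, 236.6], 78), 'blue': ([250.0, 253.0], 84), 'green': ([268.0, 264.5], 75), 'yel': ([307.3, 249.0], 86)}
centre [ 0.5452 -0.093 ] yaw 14.028876758893148 rms mm 0.6027702006814123
red 0.0855 13.81
blue 0.0844 13.72
green 0.0861 14.56
yel 0.0846 14.02
arrow 59 [ 0.40831245 -0.12583984] dir from centre 13.500794253999036 pca (np.float64(-167.60955649538525), array([0.01951137, 0.03858884])) r 0.14077937108291436
12.1 [-1.79898432e+02 -1.07989727e-02  1.38104643e+01] [-3.04036141  3.88353475  4.56375   ] 0.0160553572691639 0.06873194879169228
the job is handed in; nothing more can be done
None
```

I gripped the bar handle at 25 N and turned the carousel about 93° clockwise, seen from above, until the red jar stood at the arrow. I handed in at 12.1 s, still gripping.

**Final check:** the last scene fit put the carousel at 14.0° and the red jar at 13.8°. The gripper's own angle reads 13.8°. The jars I could see stood upright in their pockets, though the arm hid most of the white one. Residual force was about 7 N, and the arm was still.

**Disagreements:**
- **Arrow direction:** most estimates fell between 13.3° and 14.3°, so alignment is known to about ±0.5°. Two poorer ones, a short-axis fit of the arrow (12.4°) and an assumed higher tongue rim (16.3°), lay outside that.
- **Fingertip height:** the cameras showed the fingertips about 30 mm higher than the reported tool position. I set the grasp height by camera instead, and the jaws closed on the 16 mm bar as expected.

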